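# Trace the housing seam, then pin the cover

## Robot

A 7-joint arm with a two-finger parallel gripper is mounted at the origin on a cart in front of the work surface, level with it; the furniture and walls round the work are solid. World frame = base frame: x ahead of the robot, y to its left, z up, the work surface at z = 0. Lengths are in m, angles in rad, forces in N, time in s.
With the tool pointing down it reaches from about 0.35 to 0.775 m from the base axis. Payload 3.1 kg.
Tool frame: the origin (TCP) lies at the very end of the fingers, on their centre line; the grasp point (between the pads) lies 19 mm behind it; z points along the fingers, y is the line along which they close (so a half turn about z gives the same grasp; the last joint's range is limited). The gripper opens to 85 mm and grips with 20 to 120 N. Pads are 22 mm wide; open, the fingers measure 114 mm over their backs; the gripper's body (76 mm by 85 mm) begins 54 mm behind the grasp point. The pads swing forward as they close: fully open they stand 13 mm farther back than shut.
Start: joints at [1.222, 0.311, 0.014, 1.512, -0.004, 1.319, -0.027], TCP at [0.166, -0.524, 0.231] pointing down, gripper open.
Joint ranges: [-2.7, 2.7], [-0.3, 1.91], [-1.27, 1.3], [0.12, 2.57], [-1.44, 4.58], [0.2, 2.03], [-3.05, 3.05]. Speed limits (rad/s): [2.79, 2.79, 3.14, 3.14, 3.14, 3.14, 3.14].

## Interface

Orientations are given as a unit quaternion [w, x, y, z].
In Python, from plant import arm, optics gives the robot as it stands. The module is installed in compiled form; this text tells all that it offers.
- The arm moves only by the tool carry_out, never from a script. Its argument "plan" is a list of rows, each an object of numbers: "dx", "dy", "dz": the shift along the tool's x, y, z in mm; "ax", "ay", "az": the turn, a rotation vector about the tool's x, y, z in degrees. In form: [{"dx": .., "dy": .., "dz": .., "ax": .., "ay": .., "az": ..}, ...]. A call has 1 to 10 rows; each row is the pose to reach, as a shift and turn from the pose commanded when the call began, along the tool's axes at that moment; what a row does not reach only later rows make up. A row lasts 1/12 s, in which the tool goes at most 41.7 mm and 7.16 degrees, less where a joint would pass 70% of its speed; a pose out of reach is approached as far as the arm can. A call with a gripper value outside its range is refused whole. "jaw" is the closure, from 0 (fully open) to 1 (shut), set as the call begins (left out, the last holds). The fingers move at their own pace and stop on an object; "force" is the grip in N (left out, the last holds). Time passes only in rows, so rows that repeat a pose let the fingers close. It gives the time, the measured TCP pose, the force, the opening and the grip force at its end, in the units of the state.
- arm.sense(): the state, without advancing time (a new reading comes with each control period).
- optics.camera(name): name is "scene" or "top" or "wrist"; returns a dict with "pixels" (384x512x3 uint8, blue, green, red), "fx", "fy", "cx", "cy" (pixels), "view" (4x4, takes a point from world to camera coordinates); the wrist camera has in their place "tool_from_camera" (4x4, takes a point from camera to tool coordinates, whose origin is the TCP and whose axes are the flange's). Camera axes: x right, y up, looking along -z (the intrinsics and any distortion apply to the point x, -y, -z); pixel columns grow to the right and rows downward; lengths in m; the calibration is good to about 2 mm. A picture is of the moment at which its call begins: read the wrist's pose just before it. There is no depth.
- arm.finish_job(): hands the job in; it is judged then, once.
The state is a dict: "time_s": time; "joint_positions": joint angles; "dq": joint speeds; "tau": joint torques, N m; "position": TCP position; "eef_rot": TCP orientation; "contact_force": force on the tool from outside, world axes, zero at the start; "wrist_torque": the same for the moment, N m; "opening": finger opening in m; "grip_force": force on a finger pad.
Only numpy, scipy, OpenCV 4.12 (cv2) and the standard library are available. Lean on these libraries where they do the work, as an engineer would, in place of code of your own. Each camera call takes 0.05 s, during which the arm holds its last target. There are 200 camera calls.

## Task

Take the locating pin out of its stand and check that the seam channel in the housing's cover is clear: put the pin's tip down into the channel at its open end and guide it slowly (about 3 cm a second) and gently, tip down in the channel all the way, round the corner to the closed end. Then push the same pin fully home, upright, through the hole beyond the closed end, so that it pins the cover to the base, and leave it there. Leave the adapter box and the tape roll where they are.

Things in the scene. Friction and masses are not known exactly. Their poses are not given: they have to be found in the camera images.
- pin_grip (a point): centre of the square grip (18 x 18 x 48 mm tall, sides along this point's x and y) of the locating pin, a loose metal pin of about 80 g, 102 mm long, upright in its stand. From the top: grip, round collar 22 mm across and 4 mm thick, shank 7 mm across and 50 mm long. z points up along the pin; the collar's underside is 28 mm, the tip 78 mm below this point
- pin_tip (a point): the rounded lower tip (7 mm across) of the locating pin, on its axis; z points up along the pin
- housing: fixed housing 150 (x) x 130 (y) x 64 mm tall: dark base on 8 mm feet, its top at 54 mm, bright cover 10 mm thick on it. Origin: centre of the underside, z up. The cover has an open L-shaped channel 12 mm wide, 10 mm deep (floor = top of the base): the long leg starts open at the -x side, at y = 30, and runs along +x to a corner at x = 35; the short leg runs thence along -y to a closed end at y = -18 mm
- seam_start (a point): on the centre line of the channel floor, 10 mm in from its open end; axes as the housing's
- seam_corner (a point): where the centre lines of the channel's two legs meet, on the channel floor, 100 mm along the housing's +x from seam_start; axes as the housing's
- seam_end (a point): on the centre line of the channel floor, 6 mm short of the wall of the closed end, 42 mm along the housing's -y from seam_corner; axes as the housing's
- pin_hole (a point): centre of the mouth, level with the cover's top (64 mm up), of a round vertical hole 11 mm across that passes right through cover and base, 30 mm beyond seam_end along the housing's -y. With the pin fully home its collar lies on the cover and its tip is 50 mm below this point
- pin_stand: fixed black block 56 x 56 mm, 63 mm tall on its feet, in which the pin stands at first: its hole is 11 mm wide, vertical and central, and the pin's collar rests on its top. Origin at the centre of its underside. An empty block of the same make stands on the other side of the housing; which side is which varies
- adapter_box: bystander: a small pale box with a dark front, 112 x 62 x 94 mm, loose; origin at the centre of its underside
- masking_tape: bystander: roll of masking tape lying flat, 58 mm across, 18 mm high; origin at the centre of its underside
- locating_pin: the whole locating pin; its origin is the tip (same point and axes as pin_tip)
There are look-alikes about, which are no part of the job. Leave any purple or red look-alike of the locating_pin alone.

How it is judged:
On the way, in this order (a step that is already met when the one before it is completed fails the run):
1. the tip is down in the channel near its open end (within 23 mm of that edge), at least 3 mm below the cover's top (x of pin_tip in the frame of housing between -0.073 and -0.052 m and y of pin_tip in the frame of housing between 0.022 and 0.038 m and z of pin_tip in the frame of housing between 0.048 and 0.061 m), for 0.15 s.
2. the tip, still down in the channel, passes slowly (under 80 mm/s) 35 mm from the open edge (x of pin_tip in the frame of housing between -0.046 and -0.034 m and y of pin_tip in the frame of housing between 0.022 and 0.038 m and z of pin_tip in the frame of housing between 0.048 and 0.061 m), for 0.15 s.
3. the tip, still down in the channel, passes slowly (under 80 mm/s) 55 mm from the open edge (x of pin_tip in the frame of housing between -0.026 and -0.014 m and y of pin_tip in the frame of housing between 0.022 and 0.038 m and z of pin_tip in the frame of housing between 0.048 and 0.061 m), for 0.15 s.
4. the tip, still down in the channel, passes slowly (under 80 mm/s) 75 mm from the open edge (x of pin_tip in the frame of housing between -0.006 and 0.006 m and y of pin_tip in the frame of housing between 0.022 and 0.038 m and z of pin_tip in the frame of housing between 0.048 and 0.061 m), for 0.15 s.
5. the tip, still down in the channel, passes slowly (under 80 mm/s) 95 mm from the open edge (x of pin_tip in the frame of housing between 0.014 and 0.026 m and y of pin_tip in the frame of housing between 0.022 and 0.038 m and z of pin_tip in the frame of housing between 0.048 and 0.061 m), for 0.15 s.
6. the tip, still down in the channel, passes slowly round the corner (x of pin_tip in the frame of housing between 0.028 and 0.043 m and y of pin_tip in the frame of housing between 0.023 and 0.038 m and z of pin_tip in the frame of housing between 0.048 and 0.061 m), for 0.15 s.
7. the tip, still down in the channel, passes slowly the middle of the short leg (x of pin_tip in the frame of housing between 0.027 and 0.043 m and y of pin_tip in the frame of housing between 0.004 and 0.016 m and z of pin_tip in the frame of housing between 0.048 and 0.061 m), for 0.15 s.
8. the tip, still down in the channel, reaches the closed end (within 12 mm of the end wall) (x of pin_tip in the frame of housing between 0.027 and 0.043 m and y of pin_tip in the frame of housing between -0.019 and -0.006 m and z of pin_tip in the frame of housing between 0.048 and 0.061 m), for 0.15 s.
At the end, for the whole second after the job is handed in: the pin stands upright (within 0.12 rad) and at rest in the housing's hole, pushed home to within 3 mm (tip at least 47 mm below the hole's mouth and within 5 mm of the hole's centre line) (horizontal distance between pin_tip and pin_hole below 0.005 m and z of pin_tip in the frame of housing below 0.017 m and angle between pin_tip's own z axis and vertical below 0.12 rad and linear speed of locating_pin below 0.02 m/s); the robot touches nothing.
It fails at once if the adapter box is moved by more than 20 mm (distance of adapter_box from where it was at the start of the episode above 0.02 m).
It fails at once if the tape roll is moved by more than 20 mm (distance of masking_tape from where it was at the start of the episode above 0.02 m).
It fails at once if the pin is forced against the housing with more than 30 N (contact force between locating_pin and housing above 30 N).
It also fails if it takes over 58 s, if anything falls off the work surface, if the arm or the gripper's body presses on something with over 40 N, if the wrist force passes 120 N, or if a joint passes its speed limit or range.

## Working session

There is one attempt and no reset: what is moved stays moved. The work goes in short steps, Python scripts to look and compute and a tool call to move; the robot and the scene stay as the last step left them, time stands still between calls to the robot, and variables do not carry over. Pictures are saved under pics/ and viewed, at most 10 in all, crops included, and the job is handed in when it is done.

Besides the shell and the picture viewer there is one more tool, called after "Request:" by a JSON object that holds its "fn" and its "kwargs". carry_out: Moves the arm, as the interface text tells. Its arguments: {"type":"object","properties":{"plan":{"type":"array"},"jaw":{"type":"number"},"force":{"type":"number"}},"required":["plan"]}

```bash
mkdir -p pics
python3 - <<'E'
from plant import arm, optics
import cv2, numpy as np
s=arm.sense(); print({k:np.round(v,3).tolist() for k,v in s.items()})
for n in("scene","top"):
    c=optics.camera(n); cv2.imwrite(f"pics/{n}0.png",c["pixels"]); print(n,c["fx"],c["fy"],c["cx"],c["cy"],np.round(c["view"],4).tolist(),[k for k in c])
    np.savez(f"{n}0.npz",**c)
E
```

```text
{'time_s': 0.0, 'joint_positions': [1.222, 0.312, 0.014, 1.513, -0.004, 1.319, -0.027], 'dq': [-0.001, 0.001, 0.001, 0.001, -0.001, 0.001, 0.002], 'tau': [0.0, -37.991, 0.146, -23.059, 0.012, 0.014, -0.0], 'position': [0.166, -0.524, 0.23], 'eef_rot': [-0.001, 0.988, 0.153, -0.0], 'contact_force': [0.539, -0.102, 0.367], 'wrist_torque': [-0.007, -0.002, 0.018], 'grip_force': 0.0, 'opening': 0.085}
scene 409.9378868976431 409.9378868976431 253.57480797520444 185.58537023220853 [[-0.7011, -0.7128, -0.0196, 0.2031], [0.4377, -0.4519, 0.7773, -0.411], [-0.5629, 0.5363, 0.6289, -0.7531], [0.0, 0.0, 0.0, 1.0]] ['pixels', 'fx', 'fy', 'cx', 'cy', 'view']
top 429.72302481851483 429.72302481851483 257.2332511439388 189.57838995654623 [[0.0019, -0.9999, 0.0123, -0.2412], [0.991, 0.0035, 0.1338, -0.569], [-0.1338, 0.0119, 0.9909, -1.2226], [0.0, 0.0, 0.0, 1.0]] ['pixels', 'fx', 'fy', 'cx', 'cy', 'view']
```

View pics/scene0.png

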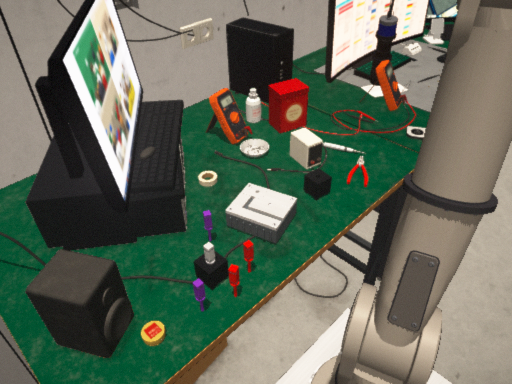

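View pics/top0.png

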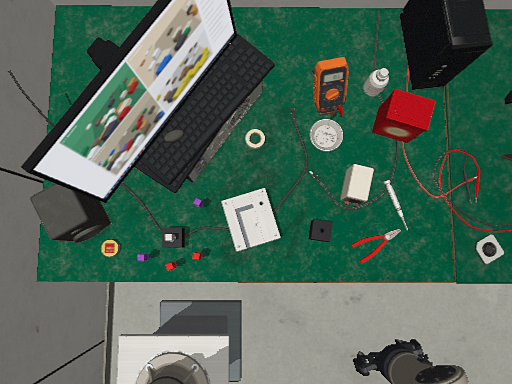

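The silver pin on its black stand appears at scene (209,252) and top (172,237). The purple pins at scene (208,222) and (199,293), and the red ones at (249,255) and (235,278), are look-alikes. The housing is at top (250,218), with the empty stand at top (320,230).

```bash
cat > h.py <<'E'
import cv2, numpy as np
def ray(c,u,v):
    V=np.array(c["view"]);R=V[:3,:3];o=-R.T@V[:3,3]
    d=R.T@np.array([(u-c["cx"])/c["fx"],-(v-c["cy"])/c["fy"],-1.]);return o,d
def onz(c,u,v,z):
    o,d=ray(c,u,v);return o+d*(z-o[2])/d[2]
def proj(c,p):
    q=np.array(c["view"])[:3]@np.append(p,1);return c["cx"]-c["fx"]*q[0]/q[2],c["cy"]+c["fy"]*q[1]/q[2]
E
python3 - <<'E'
from h import *
t=dict(np.load("top0.npz"));s=dict(np.load("scene0.npz"))
im=t["pixels"];h=cv2.cvtColor(im,cv2.COLOR_BGR2HSV)
def blobs(m,lo):
    for c in cv2.findContours(m,0,2)[0]:
        if cv2.contourArea(c)>lo: yield c
roi=np.zeros(im.shape[:2],np.uint8);roi[180:275,90:345]=255
w=cv2.inRange(h,(0,0,130),(180,60,255))&roi
for c in blobs(w,15):
    (x,y),sz,a=cv2.minAreaRect(c);print("white",(x,y),sz,a)
    if sz[0]>40:
        b=np.array([onz(t,*p,.064) for p in cv2.boxPoints(((x,y),sz,a))]);print(b.round(4),b.mean(0).round(4))
    else: print(onz(t,x,y,.115))
for n,lo,hi in(("purple",(120,80,40),(160,255,255)),("red",(0,150,80),(6,255,255)),("black",(0,0,0),(180,120,45))):
    for c in blobs(cv2.inRange(h,lo,hi)&roi,15):
        (x,y),sz,a=cv2.minAreaRect(c);print(n,np.round((x,y),1),np.round(sz,1),round(a),onz(t,x,y,.09 if n!="black" else .063).round(3))
a=cv2.resize(im[180:280,100:300],None,fx=4,fy=4,interpolation=2)
b=cv2.resize(s["pixels"][175:325,160:310],None,fx=2.66,fy=2.66,interpolation=2)[:400]
o=np.zeros((600,800,3),np.uint8);o[:400,:400]=cv2.resize(a,None,fx=.5,fy=.5) if 0 else a[:400,200:600];o[:b.shape[0],400:400+b.shape[1]]=b
cv2.imwrite("pics/crop1.png",o[:400])
E
```

```text
white (169.0, 237.5) (7.0, 8.0) 90.0
[4.27464590e-01 3.49002867e-04 1.15000000e-01]
white (250.13168334960938, 219.0213623046875) (53.092952728271484, 46.88882827758789) 72.6459732055664
[[ 0.5339 -0.1322  0.064 ]
 [ 0.5749 -0.2606  0.064 ]
 [ 0.4297 -0.3055  0.064 ]
 [ 0.3901 -0.1788  0.064 ]] [ 0.4821 -0.2193  0.064 ]
white (103.5, 188.5) (17.0, 27.0) 90.0
[0.56100034 0.18392563 0.115     ]
purple [143.5 256.5] [13.  7.] 0 [0.376 0.074 0.09 ]
purple [198.  202.5] [9.4 7.2] 27 [ 0.526 -0.073  0.09 ]
red [171.  265.5] [ 7. 10.] 90 [ 0.352 -0.003  0.09 ]
red [197.5 255.5] [7. 9.] 90 [ 0.379 -0.075  0.09 ]
red [109. 248.] [8. 8.] 90 [0.399 0.169 0.09 ]
black [185. 237.] [ 6. 18.] 0 [ 0.43  -0.035  0.063]
black [310.9 228.9] [ 3.3 20.1] 3 [ 0.454 -0.393  0.063]
black [101.  214.5] [22. 45.] 0 [0.493 0.205 0.063]
black [169.  185.5] [11. 28.] 90 [0.577 0.015 0.063]
```

View pics/crop1.png

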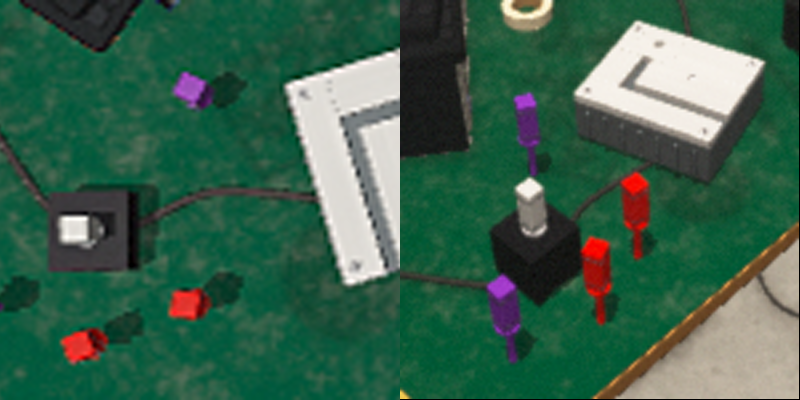

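Confirmed: the pin is the pale one in the stand at top (169,237). The housing's long leg opens on the robot side, and its +x axis has a yaw of about 18°. Next I go over the housing for a close look.

```bash
cat >> h.py <<'E'
from scipy.spatial.transform import Rotation as Ro
def pose(s):
    q=s["eef_rot"];return np.array(s["position"]),Ro.from_quat([q[1],q[2],q[3],q[0]]).as_matrix()
def delta(s,p,yaw=None):
    """shift (mm) & turn (deg) in tool axes to reach p with tool down, tool x at yaw(deg)"""
    P,R=pose(s);d=R.T@(np.array(p)-P)*1000
    T=np.eye(3) if yaw is None else R.T@(Ro.from_euler('z',yaw,degrees=True)*Ro.from_euler('x',180,degrees=True)).as_matrix()
    return d.round(1),Ro.from_matrix(T).as_rotvec(degrees=True).round(2)
def shot(optics,arm,name):
    s=arm.sense();c=optics.camera("wrist");P,R=pose(s);T=np.eye(4);T[:3,:3]=R;T[:3,3]=P
    c["view"]=np.linalg.inv(T@np.array(c.pop("tool_from_camera")));cv2.imwrite(f"pics/{name}.png",c["pixels"]);np.savez(name+".npz",**c);return c
E
python3 - <<'E'
from h import *
from plant import arm,optics
c=optics.camera("wrist");print(c["tool_from_camera"].round(3).tolist(),c["fx"],c["cx"],c["cy"],[k for k in c])
s=arm.sense();print(pose(s)[1].round(3));print(delta(s,(.45,-.219,.30)))
E
```

```text
[[0.002, 0.95, 0.313, 0.081], [1.0, -0.002, -0.0, -0.0], [0.0, 0.313, -0.95, -0.144], [0.0, 0.0, 0.0, 1.0]] 270.4615521336541 253.54167899912645 194.42303175358566 ['pixels', 'fx', 'fy', 'cx', 'cy', 'tool_from_camera']
[[ 0.953  0.302 -0.001]
 [ 0.302 -0.953  0.002]
 [-0.    -0.002 -1.   ]]
(array([ 362.9, -204.9,  -69.2]), array([0., 0., 0.]))
```

Request:
{"fn": "carry_out", "kwargs": {"plan": [{"dx":36,"dy":-20,"dz":-30},{"dx":72,"dy":-40,"dz":-50},{"dx":108,"dy":-60,"dz":-50},{"dx":144,"dy":-80,"dz":-50},{"dx":180,"dy":-100,"dz":-50},{"dx":216,"dy":-120,"dz":-50},{"dx":252,"dy":-140,"dz":-50},{"dx":288,"dy":-160,"dz":-50},{"dx":324,"dy":-180,"dz":-50},{"dx":360,"dy":-200,"dz":-50}], "jaw": 0.4}}

```text
invalid input at $.plan[0]: expected keys dx, dy, dz, ax, ay, az
```

Request:
{"fn": "carry_out", "kwargs": {"plan": [{"dx":20,"dy":-5,"dz":0},{"dx":30,"dy":-5,"dz":0},{"dx":30,"dy":-5,"dz":0}]}}

```text
invalid input at $.plan[0]: expected keys dx, dy, dz, ax, ay, az
```

Run:
```python
from h import *
from plant import arm,optics
s=arm.sense();print(s["time_s"],pose(s)[0].round(4),s["opening"],s["joint_positions"]);c=shot(optics,arm,"w1")
print(delta(s,(.45,0.0,.27)))
```

```text
0.15 [ 0.1659 -0.5238  0.2305] 0.08564142546646149 [ 1.22232618  0.31155805  0.01398505  1.51268906 -0.00438796  1.31921214
 -0.02720488]
(array([ 429. , -413.6,  -38.8]), array([0., 0., 0.]))
```

View pics/w1.png

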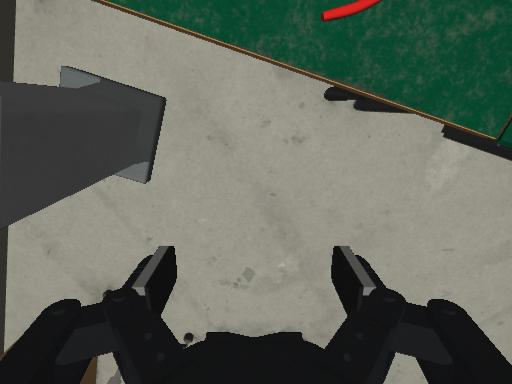

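The wrist view shows only floor, because the move was refused: every row needs all the keys. I'll send it again.

Request:
{"fn": "carry_out", "kwargs": {"plan": [{"dx":36,"dy":-20,"dz":-30,"ax":0,"ay":0,"az":0},{"dx":72,"dy":-40,"dz":-60,"ax":0,"ay":0,"az":0},{"dx":108,"dy":-60,"dz":-60,"ax":0,"ay":0,"az":0},{"dx":144,"dy":-80,"dz":-60,"ax":0,"ay":0,"az":0},{"dx":180,"dy":-100,"dz":-60,"ax":0,"ay":0,"az":0},{"dx":216,"dy":-120,"dz":-60,"ax":0,"ay":0,"az":0},{"dx":252,"dy":-140,"dz":-60,"ax":0,"ay":0,"az":0},{"dx":288,"dy":-160,"dz":-60,"ax":0,"ay":0,"az":0},{"dx":324,"dy":-180,"dz":-60,"ax":0,"ay":0,"az":0},{"dx":360,"dy":-200,"dz":-60,"ax":0,"ay":0,"az":0}], "jaw": 0.4}}

```text
time_s: 1.03
position: [0.4415, -0.2319, 0.2913]
eef_rot: [0.0, 0.988, 0.153, 0.0]
contact_force: [0.2, -0.1, -0.4]
opening: 0.0511
grip_force: 0.0
```

Request:
{"fn": "carry_out", "kwargs": {"plan": [{"dx":20,"dy":-5,"dz":0,"ax":0,"ay":0,"az":0},{"dx":30,"dy":-5,"dz":0,"ax":0,"ay":0,"az":0},{"dx":30,"dy":-5,"dz":0,"ax":0,"ay":0,"az":0},{"dx":30,"dy":-5,"dz":0,"ax":0,"ay":0,"az":0}]}}

```text
time_s: 1.37
position: [0.4668, -0.2213, 0.2908]
eef_rot: [0.0, 0.988, 0.152, -0.001]
contact_force: [-0.8, -0.5, -0.4]
opening: 0.0514
grip_force: 0.0
```

Run:
```python
from h import *
from plant import arm,optics
s=arm.sense();print(s["time_s"],pose(s)[0].round(4),s["opening"],s["joint_positions"]);c=shot(optics,arm,"w1")
print(delta(s,(.45,0.01,.27)))
```

```text
1.3667 [ 0.4668 -0.2213  0.2908] 0.051383678833405035 [ 0.63990803  0.2333785  -0.28971735  1.47731994  0.0681415   1.44210522
 -0.91679006]
(array([  53.5, -225.7,   20.6]), array([0., 0., 0.]))
```

View pics/w1.png

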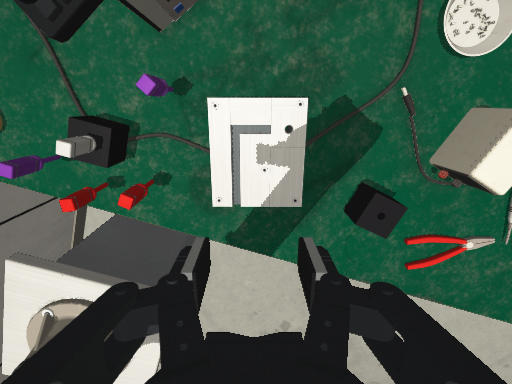

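The wrist view is aligned with the housing. The cover spans (208..309, 97..207), the channel's long leg is at column ~237, its corner at (237,129), and the short leg runs right to ~(270,129). The hole is at (289,129). The pin and stand are at left (75,148).

```bash
cat > housing.py <<'E'
from h import *
import sys
def measure(c):
    im=c["pixels"];h=cv2.cvtColor(im,cv2.COLOR_BGR2HSV)
    w=cv2.inRange(h,(0,0,90),(180,50,255)); w=cv2.morphologyEx(w,cv2.MORPH_CLOSE,np.ones((15,15)))
    # cover blob: seed around projected rough centre
    u,v=map(int,proj(c,(.482,-.2193,.064)))
    n,l=cv2.connectedComponents(w); m=(l==l[v,u]).astype(np.uint8)
    cn=max(cv2.findContours(m,0,2)[0],key=cv2.contourArea)
    r=cv2.minAreaRect(cn);print("px",r)
    b=np.array([onz(c,*p,.064)[:2] for p in cv2.boxPoints(r)]);e=[b[(i+1)%4]-b[i] for i in range(4)]
    print("cover",b.mean(0).round(4),[ (round(np.hypot(*x),4),round(np.degrees(np.arctan2(x[1],x[0])),1)) for x in e])
    g=cv2.cvtColor(im,6); 
    inn=cv2.erode(cv2.fillPoly(np.zeros_like(m),[cn],1),np.ones((5,5)))
    d=((g<135)&(inn>0)).astype(np.uint8)
    for k in cv2.findContours(d,0,1)[0]:
        if cv2.contourArea(k)>12:
            r=cv2.minAreaRect(k);print("dark",cv2.contourArea(k),np.round(r[0],1),np.round(r[1],1),round(r[2]),onz(c,*r[0],.064)[:2].round(4),g[int(r[0][1]),int(r[0][0])])
    return
E
python3 - <<'E'
from housing import *
c=dict(np.load("w1.npz"));measure(c)
g=cv2.cvtColor(c["pixels"],6)
for r in(115,170,180,195):print(r,g[r,225:252].tolist())
for q in(250,258):print(q,g[116:142,q].tolist())
print("hole");print(g[122:137,282:297]);print(g[129,255:282].tolist())
E
```

```text
px ((257.5, 151.5), (109.0, 101.0), 90.0)
cover [ 0.4832 -0.2217] [(np.float64(0.1302), np.float64(-72.4)), (np.float64(0.1505), np.float64(-158.8)), (np.float64(0.1479), np.float64(107.6)), (np.float64(0.1505), np.float64(14.5))]
dark 42.0 [288.5 129. ] [8. 7.] 90 [ 0.5289 -0.2504] 43
dark 824.0 [250.5 164.5] [79. 39.] 90 [ 0.4676 -0.2165] 242
115 [249, 251, 248, 247, 247, 229, 247, 247, 247, 247, 247, 247, 247, 247, 247, 247, 247, 247, 248, 247, 247, 247, 247, 248, 247, 248, 247]
170 [242, 243, 245, 245, 244, 245, 165, 78, 69, 122, 123, 120, 123, 125, 125, 235, 243, 245, 242, 240, 241, 243, 243, 243, 242, 242, 244]
180 [241, 242, 244, 244, 243, 244, 227, 91, 70, 120, 122, 118, 121, 123, 123, 223, 240, 244, 241, 239, 240, 242, 242, 243, 241, 240, 241]
195 [242, 242, 242, 242, 242, 242, 244, 95, 77, 118, 120, 119, 119, 120, 122, 179, 238, 243, 240, 239, 239, 240, 240, 242, 242, 240, 239]
250 [247, 248, 248, 248, 246, 245, 246, 246, 242, 132, 131, 131, 130, 131, 130, 130, 128, 112, 234, 244, 243, 243, 244, 244, 244, 244]
258 [247, 248, 248, 248, 247, 245, 246, 246, 242, 130, 130, 130,
[... 457 characters left out ...]
47 247 220  77  41  42  43  49  49  51  89 212 243 241 241]
 [247 247 196  60  42  45  43  48  50  56 103 203 241 164 158]
 [247 247 219  73  45  44  43  48  51  67 122 181 191 160 158]
 [247 247 229 129  53  45  45  49  57  82 150 145 159 158 158]
 [247 247 246 172  90  60  58  71  91 124 148 156 159 158 158]
 [247 247 246 241 205 151 129 144 142 167 155 157 159 158 156]
 [247 247 246 247 246 238 229 229 157 157 159 158 159 158 157]
 [247 247 245 247 247 246 244 243 165 157 158 158 158 157 157]
 [247 247 246 246 247 245 168 191 161 157 159 157 159 157 156]]
[130, 125, 127, 129, 127, 127, 124, 125, 128, 125, 128, 128, 126, 129, 126, 114, 243, 246, 248, 247, 248, 246, 244, 247, 246, 244, 245]
```

Request:
{"fn": "carry_out", "kwargs": {"plan": [{"dx":8,"dy":-36,"dz":0,"ax":0,"ay":0,"az":0},{"dx":16,"dy":-75,"dz":0,"ax":0,"ay":0,"az":0},{"dx":25,"dy":-113,"dz":0,"ax":0,"ay":0,"az":0},{"dx":34,"dy":-151,"dz":0,"ax":0,"ay":0,"az":0},{"dx":44,"dy":-189,"dz":0,"ax":0,"ay":0,"az":0},{"dx":53,"dy":-220,"dz":0,"ax":0,"ay":0,"az":0},{"dx":53,"dy":-225,"dz":0,"ax":0,"ay":0,"az":0},{"dx":53,"dy":-225,"dz":0,"ax":0,"ay":0,"az":0},{"dx":53,"dy":-225,"dz":0,"ax":0,"ay":0,"az":0}]}}

```text
time_s: 2.17
position: [0.4501, 0.0079, 0.2913]
eef_rot: [0.001, 0.989, 0.151, -0.0]
contact_force: [-0.2, -0.5, -0.4]
opening: 0.0513
grip_force: 0.0
```

Run:
```python
from h import *
from plant import arm,optics
s=arm.sense();print(s["time_s"],pose(s)[0].round(4));c=shot(optics,arm,"w2")
print(proj(c,(.427,0,.115)),proj(c,(.427,0,.067)))
```

```text
2.1667 [0.4501 0.0079 0.2913]
(np.float64(253.88532085490826), np.float64(194.17375517607454)) (np.float64(253.78689915679217), np.float64(183.56051763293107))
```

View pics/w2.png

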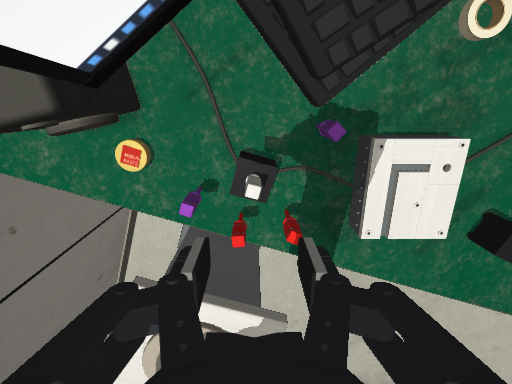

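The pin is at (253,187) in its stand at (255,177), where the projection expected it. Red pins are at (239,230) and (292,232), purple at (190,205) and (332,130). Now I refine the pin's yaw and the housing frame.

Run:
```python
from h import *
def cross(a,th=180):
    return [i+(th-a[i])/(a[i+1]-a[i]) for i in range(len(a)-1) if (a[i]-th)*(a[i+1]-th)<0]
c=dict(np.load("w1.npz"));g=cv2.cvtColor(c["pixels"],6).astype(float)
L=[];Rr=[]
for r in range(142,202,4):
    k=cross(g[r,224:252])
    if len(k)==2: L.append(onz(c,k[0]+224,r,.064)[:2]);Rr.append(onz(c,k[1]+224,r,.064)[:2])
L=np.array(L);Rr=np.array(Rr)
for A in(L,Rr):
    vx,vy,x,y=cv2.fitLine(A.astype(np.float32),2,0,.01,.01).ravel();print("leg yaw",np.degrees(np.arctan2(vy,vx)),x,y)
S=[]
for q in range(246,264,2):
    k=cross(g[116:142,q]); 
    if len(k)==2:S.append([onz(c,q,k[0]+116,.064)[:2],onz(c,q,k[1]+116,.064)[:2]])
S=np.array(S)
for i in(0,1):
    vx,vy,x,y=cv2.fitLine(S[:,i].astype(np.float32),2,0,.01,.01).ravel();print("short yaw",np.degrees(np.arctan2(vy,vx))%180-90)
w=np.clip(200-g[122:137,282:293],0,140);yy,xx=np.mgrid[122:137,282:293];hole=onz(c,(w*xx).sum()/w.sum(),(w*yy).sum()/w.sum(),.064)[:2];print("hole",hole)
for yaw in(17.0,17.6,18.):
    R=Ro.from_euler('z',yaw,degrees=True).as_matrix()[:2,:2]
    e=np.array([.035,-.042]);f=lambda A:((A-hole)@R+e).mean(0).round(4)
    print(yaw,"L",f(L),"R",f(Rr),"short",f(S[:,0]),f(S[:,1]),"org",(hole-R@e).round(4))
c=dict(np.load("w2.npz"));im=c["pixels"]
cv2.imwrite("pics/pin.png",cv2.resize(im[140:220,215:300],None,fx=7,fy=7,interpolation=cv2.INTER_CUBIC))
```

```text
leg yaw 17.465624 0.4512994 -0.19281702
leg yaw 17.260958 0.45497707 -0.20439686
short yaw 17.694199
short yaw 17.537003
hole [ 0.52856425 -0.25069501]
17.0 L [-0.022   0.0359] R [-0.0218  0.0238] short [0.0407 0.0043] [0.029  0.0042] org [ 0.4828 -0.2208]
17.6 L [-0.0211  0.0365] R [-0.0211  0.0244] short [0.0412 0.0042] [0.0295 0.0042] org [ 0.4825 -0.2212]
18.0 L [-0.0206  0.0369] R [-0.0207  0.0248] short [0.0415 0.0042] [0.0298 0.0043] org [ 0.4823 -0.2216]
```

View pics/pin.png

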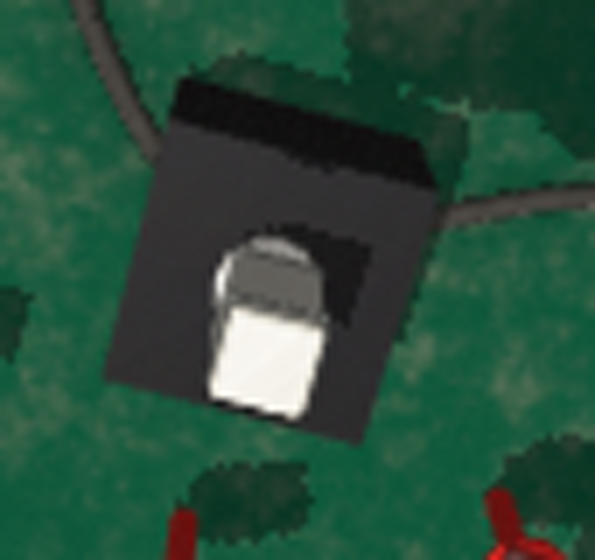

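The crop shows the stand and the grip turned about 12° clockwise in the image. The grip's top corners are at crop (228,305), (328,325), (300,420) and (208,397).

Run:
```python
from h import *
from plant import arm
c=dict(np.load("w2.npz"))
q=np.array([onz(c,u/7+215-.43,v/7+140-.43,.115)[:2] for u,v in((228,305),(328,325),(300,420),(208,397))])
for i in range(4):
    e=q[(i+1)%4]-q[i];print(np.hypot(*e).round(4),np.degrees(np.arctan2(e[1],e[0]))%90)
q2=np.array([onz(c,u/7+215-.43,v/7+140-.43,.063)[:2] for u,v in((168,122),(435,190),(360,442),(105,378))])
for i in range(4):
    e=q2[(i+1)%4]-q2[i];print(np.hypot(*e).round(4),np.degrees(np.arctan2(e[1],e[0]))%90)
m=q.mean(0);print("pin",m,"stand",q2.mean(0));s=arm.sense();print(delta(s,(*m,.16),5),delta(s,(*m,.076),5))
```

```text
0.018 5.71224087940719
0.0184 2.190904543097986
0.017 2.6395027436849574
0.0175 5.267674619847775
0.055 3.0285392407648146
0.0556 2.634061948072315
0.0548 2.5663258538723426
0.0551 2.828130838187201
pin [0.4300867  0.00268881] stand [0.42988673 0.00250434]
(array([-20.5,  -1.8, 131.2]), array([ 0.11,  0.04, 12.27])) (array([-20.4,  -2. , 215.2]), array([ 0.11,  0.04, 12.27]))
```

Request:
{"fn": "carry_out", "kwargs": {"plan": [{"dx":-10,"dy":-1,"dz":30,"ax":0,"ay":0,"az":6},{"dx":-20,"dy":-2,"dz":60,"ax":0,"ay":0,"az":12},{"dx":-20,"dy":-2,"dz":90,"ax":0,"ay":0,"az":14},{"dx":-20,"dy":-2,"dz":115,"ax":0,"ay":0,"az":14},{"dx":-20,"dy":-2,"dz":130,"ax":0,"ay":0,"az":14},{"dx":-20,"dy":-2,"dz":130,"ax":0,"ay":0,"az":14},{"dx":-20,"dy":-2,"dz":130,"ax":0,"ay":0,"az":14}]}}

```text
time_s: 2.8
position: [0.4303, 0.0043, 0.1608]
eef_rot: [0.0, 1.0, 0.029, -0.001]
contact_force: [0.4, -0.7, 0.1]
opening: 0.0511
grip_force: 0.0
```

Run:
```python
from h import *
from plant import arm,optics
s=arm.sense();c=shot(optics,arm,"w3");im=c["pixels"]
print(pose(s)[0].round(4))
h=cv2.cvtColor(im,cv2.COLOR_BGR2HSV);u,v=proj(c,(.43,.0026,.115));print(u,v)
w=cv2.inRange(h,(0,0,185),(180,60,255));l=cv2.connectedComponentsWithStats(w)
for k in range(1,l[0]):
    if l[2][k,4]>40 and abs(l[3][k]-[u,v]).max()<40:
        r=cv2.minAreaRect(np.argwhere(l[1]==k)[:,::-1].astype(np.float32));print(r,l[2][k],onz(c,*r[0],.115)[:2].round(4))
        print(delta(s,(*onz(c,*r[0],.115)[:2],.076),3))
```

```text
[0.4303 0.0043 0.1608]
256.0802459991175 217.6756320266271
((255.5, 224.5), (5.0, 21.0), 90.0) [245 222  22   6 102] [0.4243 0.0027]
(array([-5.9,  1.2, 84.8]), array([0.02, 0.12, 0.34]))
```

Request:
{"fn": "carry_out", "kwargs": {"plan": [{"dx":0,"dy":1.5,"dz":20,"ax":0,"ay":0,"az":0},{"dx":0,"dy":1.5,"dz":40,"ax":0,"ay":0,"az":0},{"dx":0,"dy":1.5,"dz":60,"ax":0,"ay":0,"az":0},{"dx":0,"dy":1.5,"dz":75,"ax":0,"ay":0,"az":0},{"dx":0,"dy":1.5,"dz":84,"ax":0,"ay":0,"az":0},{"dx":0,"dy":1.5,"dz":84,"ax":0,"ay":0,"az":0}]}}

```text
time_s: 3.35
position: [0.4306, 0.0044, 0.0768]
eef_rot: [0.0, 1.0, 0.031, -0.001]
contact_force: [-0.4, 0.5, 0.2]
opening: 0.0512
grip_force: 0.0
```

Request:
{"fn": "carry_out", "kwargs": {"plan": [{"dx":0,"dy":0,"dz":0,"ax":0,"ay":0,"az":0},{"dx":0,"dy":0,"dz":0,"ax":0,"ay":0,"az":0},{"dx":0,"dy":0,"dz":0,"ax":0,"ay":0,"az":0},{"dx":0,"dy":0,"dz":0,"ax":0,"ay":0,"az":0},{"dx":0,"dy":0,"dz":0,"ax":0,"ay":0,"az":0},{"dx":0,"dy":0,"dz":0,"ax":0,"ay":0,"az":0},{"dx":0,"dy":0,"dz":0,"ax":0,"ay":0,"az":0}], "jaw": 1, "force": 60}}

```text
time_s: 3.93
position: [0.4323, 0.0047, 0.0787]
eef_rot: [0.0, 1.0, 0.031, 0.002]
contact_force: [-0.3, -0.8, 5.9]
opening: 0.017
grip_force: 58.6
```

Gripped with a 17 mm opening. Now I lift.

Request:
{"fn": "carry_out", "kwargs": {"plan": [{"dx":0,"dy":0,"dz":-10,"ax":0,"ay":0,"az":0},{"dx":0,"dy":0,"dz":-25,"ax":0,"ay":0,"az":0},{"dx":0,"dy":0,"dz":-45,"ax":0,"ay":0,"az":0},{"dx":0,"dy":0,"dz":-70,"ax":0,"ay":0,"az":0},{"dx":0,"dy":0,"dz":-95,"ax":0,"ay":0,"az":0},{"dx":0,"dy":0,"dz":-110,"ax":0,"ay":0,"az":0},{"dx":0,"dy":0,"dz":-110,"ax":0,"ay":0,"az":0},{"dx":0,"dy":0,"dz":-110,"ax":0,"ay":0,"az":0}]}}

```text
time_s: 4.6
position: [0.431, 0.0054, 0.188]
eef_rot: [0.0, 1.0, 0.031, 0.001]
contact_force: [-0.2, 0.2, -1.1]
opening: 0.0176
grip_force: 59.2
```

Run:
```python
from h import *
from plant import arm,optics
s=arm.sense();P,R=pose(s);print(P.round(4),R.round(3).tolist(),s["contact_force"].round(1))
o=np.zeros((420,780,3),np.uint8)
for i,n in enumerate(("wrist","scene")):
    c=shot(optics,arm,"w4") if i==0 else optics.camera(n)
    if i: np.savez("s4.npz",**c)
    a=P+R@[0,0,-.019]; tip=a+[0,0,-.080]
    u,v=proj(c,tip);ua,va=proj(c,a);print(n,(u,v),(ua,va))
    x,y=int(u)-32,int(v)-35;print(x,y);o[:,i*390:i*390+390]=cv2.resize(c["pixels"][y:y+70,x:x+65],(390,420),interpolation=2)
cv2.imwrite("pics/tip.png",o)
```

```text
[0.431  0.0054 0.188 ] [[0.998, 0.063, 0.002], [0.063, -0.998, -0.0], [0.002, 0.0, -1.0]] [-0.2  0.2 -1.1]
wrist (np.float64(253.88806578899366), np.float64(210.13583012971975)) (np.float64(254.03009816041637), np.float64(265.2690237514712))
221 175
scene (np.float64(206.28375364276968), np.float64(242.19973412871312)) (np.float64(202.77937994119802), np.float64(215.94996267209535))
174 207
```

View pics/tip.png

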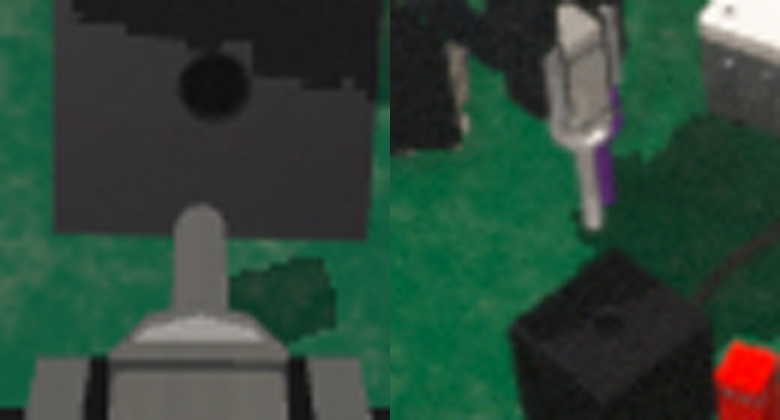

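Crop: the pin hangs nearly upright. The tip is at wrist ~(254,210) and scene ~(208,245). Triangulating.

Run:
```python
from h import *
from plant import arm
w=dict(np.load("w4.npz"));s=dict(np.load("s4.npz"));P,R=pose(arm.sense())
def tri(a,b):
    o1,d1=ray(w,*a);o2,d2=ray(s,*b);t=np.linalg.lstsq(np.c_[d1,-d2],o2-o1,rcond=None)[0];p,q=o1+d1*t[0],o2+d2*t[1];return (R.T@((p+q)/2-P)*1000).round(1),np.linalg.norm(p-q)*1000
print(tri((253.9,210.0),(207.6,244.6)))
# shank mid under collar: wrist axis columns and direction
g=w["pixels"][205:235,245:264].astype(int).sum(2)//3
for r in range(205,228,3):print(r,g[r-205].tolist())
```

```text
(array([-1.1,  0.2, 65.7]), np.float64(0.7097856482063356))
205 [49, 50, 49, 50, 48, 49, 50, 49, 50, 49, 48, 48, 48, 49, 48, 48, 48, 48, 47]
208 [48, 49, 49, 49, 49, 49, 47, 50, 50, 52, 51, 49, 48, 48, 48, 48, 48, 48, 48]
211 [47, 49, 47, 48, 48, 64, 98, 101, 102, 100, 99, 99, 99, 52, 47, 48, 46, 47, 47]
214 [56, 55, 54, 54, 56, 94, 100, 102, 102, 101, 99, 98, 98, 75, 55, 55, 51, 51, 53]
217 [60, 60, 62, 65, 76, 96, 100, 102, 102, 100, 98, 98, 98, 90, 70, 70, 75, 68, 64]
220 [75, 74, 69, 67, 71, 96, 101, 102, 102, 100, 99, 98, 99, 94, 71, 66, 43, 43, 48]
223 [60, 62, 60, 61, 75, 97, 101, 101, 101, 100, 98, 98, 99, 98, 47, 42, 45, 48, 54]
226 [61, 65, 64, 70, 89, 98, 103, 100, 100, 102, 101, 102, 99, 95, 60, 48, 44, 41, 37]
```

```bash
cat >> h.py <<'E'
ORG=np.array([.4826,-.2211]);YAW=17.4;TIP=np.array([-.0011,.0002,.0657])
HR=Ro.from_euler('z',YAW,degrees=True).as_matrix()
def tcp_for(hx,hy,z): # TCP pos with yaw=YAW so the tip is at housing (hx,hy), height z
    TR=HR@np.diag([1,-1,-1.]);return np.append(ORG,0)+HR@np.array([hx,hy,z])-TR@TIP
def tip_h(s):
    P,R=pose(s);return HR.T@(P+R@TIP-np.append(ORG,0))
E
python3 - <<'E'
from h import *
from plant import arm
s=arm.sense();print(tip_h(s).round(4),tcp_for(-.065,.03,.12));print(delta(s,tcp_for(-.065,.03,.105),YAW))
E
```

```text
[0.0158 0.2319 0.1206] [ 0.41259301 -0.21139065  0.1857    ]
(array([-30.5, 215.1,  15.6]), array([ -0.03,   0.14, -13.8 ]))
```

Request:
{"fn": "carry_out", "kwargs": {"plan": [{"dx":-4,"dy":25,"dz":0,"ax":0,"ay":0,"az":-2},{"dx":-9,"dy":60,"dz":0,"ax":0,"ay":0,"az":-5},{"dx":-14,"dy":95,"dz":0,"ax":0,"ay":0,"az":-9},{"dx":-19,"dy":130,"dz":0,"ax":0,"ay":0,"az":-13.8},{"dx":-24,"dy":165,"dz":0,"ax":0,"ay":0.1,"az":-13.8},{"dx":-28,"dy":195,"dz":5,"ax":0,"ay":0.1,"az":-13.8},{"dx":-30.5,"dy":212,"dz":10,"ax":0,"ay":0.1,"az":-13.8},{"dx":-30.5,"dy":215,"dz":15,"ax":0,"ay":0.1,"az":-13.8},{"dx":-30.5,"dy":215,"dz":15,"ax":0,"ay":0.1,"az":-13.8},{"dx":-30.5,"dy":215,"dz":15,"ax":0,"ay":0.1,"az":-13.8}]}}

```text
time_s: 5.53
position: [0.4132, -0.2094, 0.171]
eef_rot: [-0.002, 0.988, 0.152, -0.0]
contact_force: [0.2, -0.5, -0.7]
opening: 0.0175
grip_force: 59.2
```

Run:
```python
from h import *
from plant import arm,optics
s=arm.sense();print(s["time_s"],tip_h(s).round(4),s["contact_force"].round(1),delta(s,tcp_for(-.065,.03,.08),YAW))
c=shot(optics,arm,"w5");im=c["pixels"]
print("pred tip",proj(c,pose(s)[0]+pose(s)[1]@TIP),"seam",proj(c,np.append(ORG,0)+HR@[-.065,.03,.054]),"corner",proj(c,np.append(ORG,0)+HR@[.035,.03,.064]),"hole",proj(c,np.append(ORG,0)+HR@[.035,-.042,.064]))
cv2.imwrite("pics/w5c.png",cv2.resize(im[100:270,180:350],None,fx=3.5,fy=3.5,interpolation=cv2.INTER_CUBIC))
```

```text
5.5333 [-0.0638  0.032   0.1053] [ 0.2 -0.5 -0.7] (array([-1.2,  1.8, 25.3]), array([-0.19, -0.01,  0.07]))
pred tip (np.float64(253.98181553219618), np.float64(209.25617586825794)) seam (np.float64(256.02465147479415), np.float64(191.840347048836)) corner (np.float64(256.82179807945636), np.float64(84.81066409518981)) hole (np.float64(340.4389604970525), np.float64(85.10303312766713))
```

View pics/w5c.png

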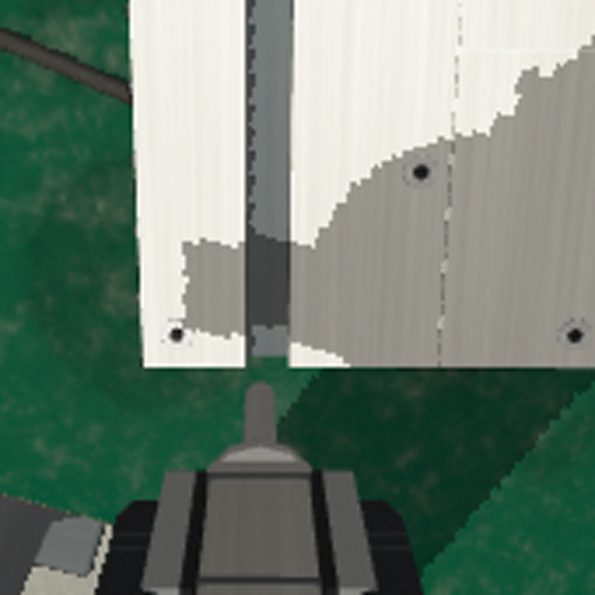

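The tip at crop (260,385) sits about 2 mm left of the channel centre line at (268,360), which agrees with the model. I shift by 2 mm and descend.

Request:
{"fn": "carry_out", "kwargs": {"plan": [{"dx":-1,"dy":2,"dz":5,"ax":-0.2,"ay":0,"az":0},{"dx":-1,"dy":2,"dz":15,"ax":-0.2,"ay":0,"az":0},{"dx":-1,"dy":2,"dz":25,"ax":-0.2,"ay":0,"az":0},{"dx":-1,"dy":2,"dz":33,"ax":-0.2,"ay":0,"az":0},{"dx":-1,"dy":2,"dz":37,"ax":-0.2,"ay":0,"az":0},{"dx":-1,"dy":2,"dz":37,"ax":-0.2,"ay":0,"az":0},{"dx":-1,"dy":2,"dz":37,"ax":-0.2,"ay":0,"az":0}]}}

```text
time_s: 6.17
position: [0.4132, -0.2134, 0.1349]
eef_rot: [0.001, 0.989, 0.151, 0.001]
contact_force: [-0.2, 0.4, -1.2]
opening: 0.0169
grip_force: 59.2
```

Run:
```python
from h import *
from plant import arm,optics
s=arm.sense();print(s["time_s"],tip_h(s).round(4),s["contact_force"].round(1),delta(s,tcp_for(-.065,.03,.058),YAW))
c=shot(optics,arm,"w6");g=cv2.cvtColor(c["pixels"],6)
print("tip",proj(c,pose(s)[0]+pose(s)[1]@TIP))
H=lambda x,y,z:np.append(ORG,0)+HR@[x,y,z]
for x in(-.06,-.05,-.03):print([np.round(proj(c,H(x,y,.064)),1) for y in(.036,.024)])
v=int(proj(c,H(-.03,.03,.064))[1]);print(v,g[v,240:275].tolist())
v=int(proj(c,H(-.05,.03,.064))[1]);print(v,g[v,240:275].tolist())
```

```text
6.1667 [-0.0649  0.0277  0.0692] [-0.2  0.4 -1.2] (array([-0. , -2.2, 11.2]), array([ 0.18, -0.07, -0.01]))
tip (np.float64(253.97302427143356), np.float64(209.2606546941755))
[array([244.1, 201.6]), array([258.3, 201.6])]
[array([244. , 190.3]), array([258.4, 190.3])]
[array([243.7, 166.7]), array([258.6, 166.7])]
166 [236, 237, 239, 242, 93, 69, 66, 113, 117, 116, 113, 113, 114, 114, 118, 119, 117, 117, 81, 230, 234, 234, 239, 237, 233, 232, 231, 232, 234, 235, 234, 152, 148, 150, 148]
190 [146, 146, 151, 149, 64, 67, 66, 67, 66, 66, 67, 66, 66, 66, 67, 69, 68, 68, 71, 139, 142, 146, 149, 147, 144, 142, 142, 143, 143, 146, 144, 145, 147, 148, 146]
```

Request:
{"fn": "carry_out", "kwargs": {"plan": [{"dx":0,"dy":-1,"dz":0,"ax":0,"ay":0,"az":0},{"dx":0,"dy":-2.1,"dz":1,"ax":0,"ay":0,"az":0},{"dx":0,"dy":-2.1,"dz":2,"ax":0,"ay":0,"az":0},{"dx":0,"dy":-2.1,"dz":2,"ax":0,"ay":0,"az":0},{"dx":0,"dy":-2.1,"dz":2,"ax":0,"ay":0,"az":0}]}}

```text
time_s: 6.63
position: [0.4128, -0.2116, 0.1333]
eef_rot: [0.002, 0.989, 0.151, 0.001]
contact_force: [-0.1, -0.0, -0.6]
opening: 0.0169
grip_force: 59.2
```

```bash
cat >> h.py <<'E'
def chan(c,s,x=-.03):
    """lateral offset (mm, tool y) of the channel centre from the tip, seen in the wrist image at housing x"""
    g=cv2.cvtColor(c["pixels"],6).astype(float);H=np.append(ORG,0)+HR@[x,.03,.064]
    u,v=proj(c,H);r=g[int(v)-1:int(v)+2].mean(0);k=int(u)
    a=[i+(110-r[i])/(r[i+1]-r[i]) for i in range(k-14,k+14) if (r[i]<110)!=(r[i+1]<110)] if 0 else None
    th=(r[k-14:k-9].mean()*.5+r[k+9:k+14].mean()*.5)/2+40
    e=[i+(th-r[i])/(r[i+1]-r[i]) for i in range(k-13,k+13) if (r[i]<th)!=(r[i+1]<th)]
    d=.012*c["fx"]/(e[-1]-e[0]);P,R=pose(s)
    return round(((e[0]+e[-1])/2-c["cx"])/c["fx"]*d*1000-TIP[1]*1000,2),np.round(e,1)
E
python3 - <<'E'
from h import *
from plant import arm,optics
s=arm.sense();print(s["time_s"],tip_h(s).round(4),s["contact_force"].round(1),delta(s,tcp_for(-.065,.03,.058),YAW))
c=shot(optics,arm,"w7");print(chan(c,s),chan(c,s,-.04),chan(c,s,-.02))
s=arm.sense();c=shot(optics,arm,"w7");print(tip_h(s).round(4),chan(c,s))
E
```

```text
6.6333 [-0.0647  0.0295  0.0676] [-0.1 -0.  -0.6] (array([-0.2, -0.3,  9.6]), array([ 0.22, -0.1 , -0.02]))
(np.float64(-0.65), array([245.6, 260.4])) (np.float64(-0.63), array([245.6, 260.4])) (np.float64(-0.62), array([245.6, 260.5]))
[-0.0647  0.0294  0.0677] (np.float64(-0.66), array([245.6, 260.4]))
```

Request:
{"fn": "carry_out", "kwargs": {"plan": [{"dx":0,"dy":-0.5,"dz":2,"ax":0.1,"ay":0,"az":0},{"dx":0,"dy":-0.5,"dz":5,"ax":0.2,"ay":0,"az":0},{"dx":0,"dy":-0.5,"dz":8,"ax":0.2,"ay":0,"az":0},{"dx":0,"dy":-0.5,"dz":10,"ax":0.2,"ay":0,"az":0},{"dx":0,"dy":-0.5,"dz":11,"ax":0.2,"ay":0,"az":0},{"dx":0,"dy":-0.5,"dz":11,"ax":0.2,"ay":0,"az":0}]}}

```text
time_s: 7.23
position: [0.4124, -0.211, 0.1218]
eef_rot: [-0.0, 0.989, 0.151, 0.001]
contact_force: [-0.1, 0.1, -0.3]
opening: 0.0172
grip_force: 59.2
```

Request:
{"fn": "carry_out", "kwargs": {"plan": [{"dx":0,"dy":0,"dz":0.7,"ax":0,"ay":0,"az":0},{"dx":0,"dy":0,"dz":1.3,"ax":0,"ay":0,"az":0},{"dx":0,"dy":0,"dz":1.3,"ax":0,"ay":0,"az":0}]}}

```text
time_s: 7.48
position: [0.4127, -0.2112, 0.121]
eef_rot: [-0.0, 0.989, 0.151, 0.001]
contact_force: [0.0, -0.0, -0.2]
opening: 0.0176
grip_force: 59.2
```

Run:
```python
from h import *
from plant import arm,optics
s=arm.sense();print(s["time_s"],tip_h(s).round(4),s["contact_force"].round(1),delta(s,tcp_for(-.065,.03,.058),YAW))
c=shot(optics,arm,"w8");print(chan(c,s),chan(c,s,-.04),chan(c,s,-.02))
```

```text
7.4833 [-0.0647  0.0302  0.0553] [ 0.  -0.  -0.2] (array([-0.2,  0.2, -2.7]), array([ 0.01, -0.1 , -0.02]))
(np.float64(0.19), array([245.9, 262.2])) (np.float64(0.64), array([246.6, 262.8])) (np.float64(0.19), array([245.8, 262.4]))
```

The tip is in the channel just above the floor, contact-free. Now I trace the long leg at 30 mm/s.

Request:
{"fn": "carry_out", "kwargs": {"plan": [{"dx":2.5,"dy":0.1,"dz":-0.5,"ax":0,"ay":0,"az":0},{"dx":5,"dy":0.2,"dz":-0.5,"ax":0,"ay":0,"az":0},{"dx":7.5,"dy":0.2,"dz":-0.5,"ax":0,"ay":0,"az":0},{"dx":10,"dy":0.2,"dz":-0.5,"ax":0,"ay":0,"az":0},{"dx":12.5,"dy":0.2,"dz":-0.5,"ax":0,"ay":0,"az":0},{"dx":15,"dy":0.2,"dz":-0.5,"ax":0,"ay":0,"az":0},{"dx":17.5,"dy":0.2,"dz":-0.5,"ax":0,"ay":0,"az":0},{"dx":20,"dy":0.2,"dz":-0.5,"ax":0,"ay":0,"az":0},{"dx":22.5,"dy":0.2,"dz":-0.5,"ax":0,"ay":0,"az":0},{"dx":25,"dy":0.2,"dz":-0.5,"ax":0,"ay":0,"az":0}]}}

```text
time_s: 8.37
position: [0.4369, -0.2038, 0.1215]
eef_rot: [-0.0, 0.989, 0.151, 0.001]
contact_force: [-0.0, 0.4, -0.8]
opening: 0.0173
grip_force: 59.2
```

```bash
cat > st.py <<'E'
from h import *
from plant import arm,optics
import sys
s=arm.sense();h=tip_h(s);print(round(s["time_s"],2),h.round(4),s["contact_force"].round(1),delta(s,tcp_for(.035,.03,.0555),YAW))
c=shot(optics,arm,"ws")
for x in map(float,sys.argv[1:]): print(chan(c,s,x))
E
python3 st.py -.01 0 .01
```

```text
8.37 [-0.0394  0.03    0.0558] [-0.   0.4 -0.8] (array([74.5, -0. ,  0.4]), array([ 0.01, -0.1 , -0.01]))
(np.float64(-0.17), array([245.9, 261.3]))
(np.float64(-0.24), array([245.6, 261.4]))
(np.float64(-0.03), array([245.5, 262. ]))
```

Request:
{"fn": "carry_out", "kwargs": {"plan": [{"dx":2.5,"dy":0,"dz":0,"ax":0,"ay":0,"az":0},{"dx":5,"dy":0,"dz":0,"ax":0,"ay":0,"az":0},{"dx":7.5,"dy":0,"dz":0,"ax":0,"ay":0,"az":0},{"dx":10,"dy":0,"dz":0,"ax":0,"ay":0,"az":0},{"dx":12.5,"dy":0,"dz":0,"ax":0,"ay":0,"az":0},{"dx":15,"dy":0,"dz":0,"ax":0,"ay":0,"az":0},{"dx":17.5,"dy":0,"dz":0,"ax":0,"ay":0,"az":0},{"dx":20,"dy":0,"dz":0,"ax":0,"ay":0,"az":0},{"dx":22.5,"dy":0,"dz":0,"ax":0,"ay":0,"az":0},{"dx":25,"dy":0,"dz":0,"ax":0,"ay":0,"az":0}]}}

```text
time_s: 9.25
position: [0.4607, -0.1964, 0.1216]
eef_rot: [-0.0, 0.989, 0.151, 0.001]
contact_force: [0.4, 0.0, -0.8]
opening: 0.0173
grip_force: 59.2
```

```bash
python3 st.py 0.01 .02
```

```text
9.25 [-0.0145  0.0299  0.0559] [ 0.4  0.  -0.8] (array([49.6, -0.1,  0.4]), array([ 0.01, -0.1 , -0.02]))
(np.float64(0.01), array([246. , 261.7]))
(np.float64(-0.24), array([245.5, 261.4]))
```

Request:
{"fn": "carry_out", "kwargs": {"plan": [{"dx":2.5,"dy":0,"dz":0,"ax":0,"ay":0,"az":0},{"dx":5,"dy":0,"dz":0,"ax":0,"ay":0,"az":0},{"dx":7.5,"dy":0,"dz":0,"ax":0,"ay":0,"az":0},{"dx":10,"dy":0,"dz":0,"ax":0,"ay":0,"az":0},{"dx":12.5,"dy":0,"dz":0,"ax":0,"ay":0,"az":0},{"dx":15,"dy":0,"dz":0,"ax":0,"ay":0,"az":0},{"dx":17.5,"dy":0,"dz":0,"ax":0,"ay":0,"az":0},{"dx":20,"dy":0,"dz":0,"ax":0,"ay":0,"az":0},{"dx":22.5,"dy":0,"dz":0,"ax":0,"ay":0,"az":0},{"dx":25,"dy":0,"dz":0,"ax":0,"ay":0,"az":0}]}}

```text
time_s: 10.13
position: [0.4846, -0.1889, 0.1216]
eef_rot: [-0.0, 0.989, 0.151, 0.001]
contact_force: [-0.8, -0.0, -1.2]
opening: 0.0167
grip_force: 59.2
```

Request:
{"fn": "carry_out", "kwargs": {"plan": [{"dx":2.5,"dy":0,"dz":0,"ax":0,"ay":0,"az":0},{"dx":5,"dy":0,"dz":0,"ax":0,"ay":0,"az":0},{"dx":7.5,"dy":0,"dz":0,"ax":0,"ay":0,"az":0},{"dx":10,"dy":0,"dz":0,"ax":0,"ay":0,"az":0},{"dx":12.5,"dy":0,"dz":0,"ax":0,"ay":0,"az":0},{"dx":15,"dy":0,"dz":0,"ax":0,"ay":0,"az":0},{"dx":17.5,"dy":0,"dz":0,"ax":0,"ay":0,"az":0}]}}

```text
time_s: 10.72
position: [0.5013, -0.1837, 0.1216]
eef_rot: [-0.0, 0.989, 0.151, 0.001]
contact_force: [0.8, -0.5, -0.8]
opening: 0.0175
grip_force: 59.2
```

```bash
python3 st.py
python3 - <<'E'
from h import *
c=dict(np.load("ws.npz"));im=c["pixels"]
for p in((.035,.03,.064),(.041,.03,.064),(.035,-.042,.064)):print(np.round(proj(c,np.append(ORG,0)+HR@p),1))
cv2.imwrite("pics/cor.png",cv2.resize(im[140:260,210:380],None,fx=4,fy=4,interpolation=cv2.INTER_CUBIC))
E
```

```text
10.72 [0.028  0.0299 0.0559] [ 0.8 -0.5 -0.8] (array([ 7.1, -0.1,  0.4]), array([ 0.01, -0.1 , -0.02]))
[253.9 204.8]
[253.9 197.6]
[344.5 204.9]
```

View pics/cor.png

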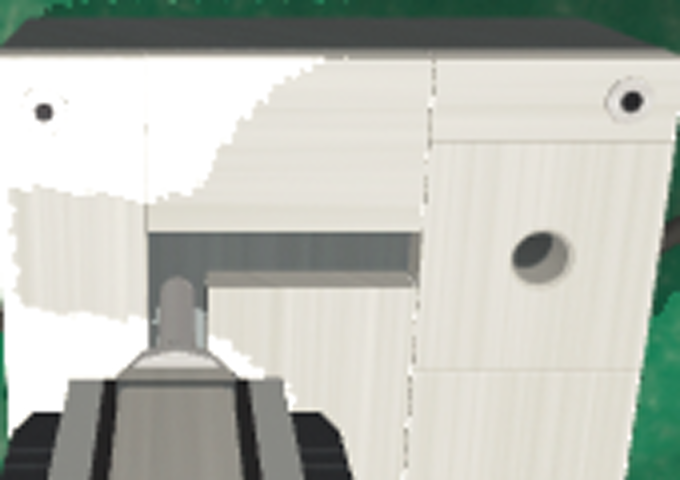

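The tip is at the corner, crop (178,285). The channel edges and the hole, at (345,204) in the image, match my model within a pixel. I go round the corner and along the short leg.

Request:
{"fn": "carry_out", "kwargs": {"plan": [{"dx":2.5,"dy":0,"dz":0,"ax":0,"ay":0,"az":0},{"dx":5,"dy":0,"dz":0,"ax":0,"ay":0,"az":0},{"dx":7,"dy":0,"dz":0,"ax":0,"ay":0,"az":0},{"dx":7,"dy":0,"dz":0,"ax":0,"ay":0,"az":0},{"dx":7,"dy":2,"dz":0,"ax":0,"ay":0,"az":0},{"dx":7,"dy":4.5,"dz":0,"ax":0,"ay":0,"az":0},{"dx":7,"dy":7,"dz":0,"ax":0,"ay":0,"az":0},{"dx":7,"dy":9.5,"dz":0,"ax":0,"ay":0,"az":0},{"dx":7,"dy":12,"dz":0,"ax":0,"ay":0,"az":0},{"dx":7,"dy":14,"dz":0,"ax":0,"ay":0,"az":0}]}}

```text
time_s: 11.6
position: [0.512, -0.1956, 0.1217]
eef_rot: [0.0, 0.989, 0.151, 0.001]
contact_force: [-0.5, 0.1, -0.9]
opening: 0.0174
grip_force: 59.2
```

```bash
python3 st.py
```

```text
11.6 [0.0347 0.0153 0.056 ] [-0.5  0.1 -0.9] (array([  0.4, -14.6,   0.5]), array([ 0.03, -0.1 , -0.05]))
```

Request:
{"fn": "carry_out", "kwargs": {"plan": [{"dx":0.2,"dy":2.5,"dz":0,"ax":0,"ay":0,"az":0},{"dx":0.3,"dy":5,"dz":0,"ax":0,"ay":0,"az":0},{"dx":0.3,"dy":7.5,"dz":0,"ax":0,"ay":0,"az":0},{"dx":0.3,"dy":10,"dz":0,"ax":0,"ay":0,"az":0},{"dx":0.3,"dy":12.5,"dz":0,"ax":0,"ay":0,"az":0},{"dx":0.3,"dy":15,"dz":0,"ax":0,"ay":0,"az":0},{"dx":0.3,"dy":17.5,"dz":0,"ax":0,"ay":0,"az":0},{"dx":0.3,"dy":20,"dz":0,"ax":0,"ay":0,"az":0},{"dx":0.3,"dy":22.5,"dz":0,"ax":0,"ay":0,"az":0},{"dx":0.3,"dy":24.5,"dz":0,"ax":0,"ay":0,"az":0}]}}

```text
time_s: 12.48
position: [0.5196, -0.2187, 0.1217]
eef_rot: [0.0, 0.989, 0.151, 0.001]
contact_force: [-0.2, -0.4, -0.5]
opening: 0.0172
grip_force: 59.2
```

Request:
{"fn": "carry_out", "kwargs": {"plan": [{"dx":0,"dy":1,"dz":0,"ax":0,"ay":0,"az":0},{"dx":0,"dy":2,"dz":0,"ax":0,"ay":0,"az":0},{"dx":0,"dy":2,"dz":0,"ax":0,"ay":0,"az":0},{"dx":0,"dy":2,"dz":0,"ax":0,"ay":0,"az":0},{"dx":0,"dy":2,"dz":0,"ax":0,"ay":0,"az":0}]}}

```text
time_s: 12.9
position: [0.5201, -0.22, 0.1216]
eef_rot: [-0.0, 0.989, 0.151, 0.001]
contact_force: [-1.3, -0.1, -0.3]
opening: 0.0173
grip_force: 59.2
```

```bash
python3 st.py
```

```text
12.9 [ 0.0351 -0.0104  0.0559] [-1.3 -0.1 -0.3] (array([ -0. , -40.4,   0.4]), array([ 0.  , -0.1 , -0.01]))
```

The closed end is reached with no contact. I lift and move over the hole.

Request:
{"fn": "carry_out", "kwargs": {"plan": [{"dx":0,"dy":0,"dz":-5,"ax":0,"ay":0,"az":0},{"dx":0,"dy":0,"dz":-13,"ax":0,"ay":0,"az":0},{"dx":0,"dy":0,"dz":-20,"ax":0,"ay":0,"az":0},{"dx":0,"dy":2,"dz":-22,"ax":0,"ay":0.1,"az":0},{"dx":0,"dy":10,"dz":-22,"ax":0,"ay":-0.1,"az":0},{"dx":0,"dy":20,"dz":-22,"ax":0,"ay":-0.1,"az":0},{"dx":0,"dy":28,"dz":-22,"ax":0,"ay":-0.1,"az":0},{"dx":0,"dy":31.6,"dz":-22,"ax":0,"ay":-0.1,"az":0},{"dx":0,"dy":31.6,"dz":-22,"ax":0,"ay":-0.1,"az":0},{"dx":0,"dy":31.6,"dz":-22,"ax":0,"ay":-0.1,"az":0}]}}

```text
time_s: 13.78
position: [0.5293, -0.2506, 0.1431]
eef_rot: [-0.0, 0.989, 0.151, -0.0]
contact_force: [1.2, 0.2, -0.5]
opening: 0.0172
grip_force: 59.3
```

```bash
python3 st.py
python3 - <<'E'
from h import *
from plant import arm
s=arm.sense();c=dict(np.load("ws.npz"));g=cv2.cvtColor(c["pixels"],6)
P,R=pose(s);print("tip",np.round(proj(c,P+R@TIP),1),"hole",np.round(proj(c,np.append(ORG,0)+HR@[.035,-.042,.064]),1),delta(s,tcp_for(.035,-.042,.07),YAW))
print(g[186:226:2,234:276:2])
E
```

```text
13.78 [ 0.0346 -0.0423  0.0774] [ 1.2  0.2 -0.5] (array([  0.3, -72.3,  22. ]), array([-0.04,  0.04, -0.07]))
tip [253.4 209.1] hole [253.7 203.2] (array([0.2, 0.2, 7.5]), array([-0.05,  0.03, -0.02]))
[[155 154 157 154 156 159 157 159 160 160 157 157 153 152 156 155 151 155
  159 153 156]
 [156 154 157 154 155 159 157 159 160 159 157 156 154 152 156 155 152 156
  158 152 154]
 [155 154 156 155 155 159 157 159 159 159 156 157 154 152 157 155 151 155
  158 152 156]
 [155 155 156 153 156 159 157 158 159 159 156 157 154 152 156 154 152 155
  158 151 156]
 [156 154 157 154 155 158 158 159 161 159 157 156 154 150 156 155 152 155
  158 152 155]
 [156 154 157 153 156 159 158 158 159 149 146 154 155 152 156 155 152 156
  158 151 156]
 [156 153 156 153 154 158 157 150  87  47  46  44 127 151 156 156 151 155
  157 150 156]
 [156 154 157 153 155 158 157  89  46  47  47  46  43 135 155 155 152 155
  156 151 155]
 [155 153 157 153 154 158 152  82  45  47  47  49  47 126 155 154 151 156
  157 151 156]
 [156 152 157 153 155 158 150  99  77  51  50  60  93 129 155 153 152 156
  157 150 156]
 [156 15
[... 182 characters left out ...]
4 241 242 245 244 244 243 101  96  97 240 239 165 155 151 155
  156 151 156]
 [243 241 244 241 241 245 244 244 107  97  96  94 172 239 241 241 238 171
  168 152 155]
 [243 241 244 241 241 244 244 244 107  97  96  93 173 239 241 241 238 242
  242 238 155]
 [244 240 244 241 241 244 244 243 102  98  96  93 170 239 240 241 239 242
  242 238 241]
 [243 240 243 241 240 244 244 243 101  97  96  93 132 238 240 241 239 242
  241 237 172]
 [243 239 243 241 239 243 243 243 101  96  96  94 133 238 240 241 239 241
  241 237 240]
 [243 240 243 241 240 243 243 243  97  98  96  94 132 238 240 240 238 241
  242 238 240]
 [243 239 242 240 240 242 243 243  98  97  95  93  95 238 239 240 238 241
  241 239 240]]
```

Hole seen at (253.8,203.2), exactly as predicted. Inserting in stages.

Request:
{"fn": "carry_out", "kwargs": {"plan": [{"dx":0.2,"dy":0.2,"dz":3,"ax":0,"ay":0,"az":0},{"dx":0.2,"dy":0.2,"dz":6,"ax":0,"ay":0,"az":0},{"dx":0.2,"dy":0.2,"dz":9,"ax":0,"ay":0,"az":0},{"dx":0.2,"dy":0.2,"dz":11,"ax":0,"ay":0,"az":0},{"dx":0.2,"dy":0.2,"dz":13,"ax":0,"ay":0,"az":0},{"dx":0.2,"dy":0.2,"dz":15,"ax":0,"ay":0,"az":0},{"dx":0.2,"dy":0.2,"dz":16,"ax":0,"ay":0,"az":0},{"dx":0.2,"dy":0.2,"dz":16,"ax":0,"ay":0,"az":0}]}}

```text
time_s: 14.5
position: [0.5296, -0.2504, 0.1273]
eef_rot: [-0.0, 0.989, 0.151, -0.0]
contact_force: [0.2, 0.5, -0.2]
opening: 0.017
grip_force: 59.3
```

```bash
python3 st.py
```

```text
14.5 [ 0.0349 -0.0422  0.0616] [ 0.2  0.5 -0.2] (array([  0. , -72.2,   6.1]), array([-0.01,  0.03, -0.02]))
```

Request:
{"fn": "carry_out", "kwargs": {"plan": [{"dx":0,"dy":0,"dz":3,"ax":0,"ay":0,"az":0},{"dx":0,"dy":0,"dz":6,"ax":0,"ay":0,"az":0},{"dx":0,"dy":0,"dz":9,"ax":0,"ay":0,"az":0},{"dx":0,"dy":0,"dz":12,"ax":0,"ay":0,"az":0},{"dx":0,"dy":0,"dz":15,"ax":0,"ay":0,"az":0},{"dx":0,"dy":0,"dz":18,"ax":0,"ay":0,"az":0},{"dx":0,"dy":0,"dz":21,"ax":0,"ay":0,"az":0},{"dx":0,"dy":0,"dz":24,"ax":0,"ay":0,"az":0}]}}

```text
time_s: 15.22
position: [0.5297, -0.2505, 0.1033]
eef_rot: [0.0, 0.989, 0.151, -0.0]
contact_force: [0.1, 0.2, -0.4]
opening: 0.0167
grip_force: 59.3
```

Request:
{"fn": "carry_out", "kwargs": {"plan": [{"dx":0,"dy":0,"dz":3,"ax":0,"ay":0,"az":0},{"dx":0,"dy":0,"dz":6,"ax":0,"ay":0,"az":0},{"dx":0,"dy":0,"dz":9,"ax":0,"ay":0,"az":0},{"dx":0,"dy":0,"dz":12,"ax":0,"ay":0,"az":0},{"dx":0,"dy":0,"dz":15,"ax":0,"ay":0,"az":0},{"dx":0,"dy":0,"dz":17,"ax":0,"ay":0,"az":0},{"dx":0,"dy":0,"dz":19,"ax":0,"ay":0,"az":0},{"dx":0,"dy":0,"dz":20,"ax":0,"ay":0,"az":0},{"dx":0,"dy":0,"dz":20,"ax":0,"ay":0,"az":0}]}}

```text
time_s: 15.97
position: [0.5296, -0.2504, 0.0834]
eef_rot: [-0.0, 0.989, 0.151, -0.0]
contact_force: [-0.3, -0.1, -0.7]
opening: 0.0169
grip_force: 59.3
```

```bash
python3 st.py
```

```text
15.97 [ 0.035  -0.0423  0.0177] [-0.3 -0.1 -0.7] (array([ -0. , -72.3, -37.8]), array([-0.  ,  0.02, -0.02]))
```

Still free. Now the last 3–4 mm, gently.

Request:
{"fn": "carry_out", "kwargs": {"plan": [{"dx":0,"dy":0,"dz":1,"ax":0,"ay":0,"az":0},{"dx":0,"dy":0,"dz":2,"ax":0,"ay":0,"az":0},{"dx":0,"dy":0,"dz":2.5,"ax":0,"ay":0,"az":0},{"dx":0,"dy":0,"dz":2.5,"ax":0,"ay":0,"az":0}]}}

```text
time_s: 16.35
position: [0.5297, -0.2505, 0.081]
eef_rot: [0.0, 0.989, 0.151, -0.0]
contact_force: [-0.3, -0.5, -0.3]
opening: 0.0171
grip_force: 59.3
```

Request:
{"fn": "carry_out", "kwargs": {"plan": [{"dx":0,"dy":0,"dz":0.5,"ax":0,"ay":0,"az":0},{"dx":0,"dy":0,"dz":1,"ax":0,"ay":0,"az":0},{"dx":0,"dy":0,"dz":1,"ax":0,"ay":0,"az":0}]}}

```text
time_s: 16.6
position: [0.5297, -0.2505, 0.0801]
eef_rot: [0.0, 0.989, 0.151, -0.0]
contact_force: [-0.2, -0.6, -1.0]
opening: 0.0169
grip_force: 59.3
```

Request:
{"fn": "carry_out", "kwargs": {"plan": [{"dx":0,"dy":0,"dz":0.5,"ax":0,"ay":0,"az":0},{"dx":0,"dy":0,"dz":0.8,"ax":0,"ay":0,"az":0},{"dx":0,"dy":0,"dz":0.8,"ax":0,"ay":0,"az":0}]}}

```text
time_s: 16.85
position: [0.5299, -0.2505, 0.0799]
eef_rot: [0.0, 0.989, 0.151, 0.0]
contact_force: [-0.9, -0.5, 1.7]
opening: 0.0173
grip_force: 59.8
```

Request:
{"fn": "carry_out", "kwargs": {"plan": [{"dx":0,"dy":0,"dz":0.3,"ax":0,"ay":0,"az":0},{"dx":0,"dy":0,"dz":0.5,"ax":0,"ay":0,"az":0},{"dx":0,"dy":0,"dz":0.5,"ax":0,"ay":0,"az":0}]}}

```text
time_s: 17.1
position: [0.5298, -0.2505, 0.0798]
eef_rot: [0.0, 0.989, 0.151, 0.0]
contact_force: [-2.4, 1.3, 4.6]
opening: 0.0172
grip_force: 60.2
```

The collar is seated: contact is felt at tip height ≈ 14 mm. Release and retreat upward.

Request:
{"fn": "carry_out", "kwargs": {"plan": [{"dx":0,"dy":0,"dz":-0.5,"ax":0,"ay":0,"az":0},{"dx":0,"dy":0,"dz":-0.5,"ax":0,"ay":0,"az":0},{"dx":0,"dy":0,"dz":-0.5,"ax":0,"ay":0,"az":0},{"dx":0,"dy":0,"dz":-0.5,"ax":0,"ay":0,"az":0},{"dx":0,"dy":0,"dz":-0.5,"ax":0,"ay":0,"az":0},{"dx":0,"dy":0,"dz":-0.5,"ax":0,"ay":0,"az":0}], "jaw": 0.4}}

```text
time_s: 17.6
position: [0.5297, -0.2505, 0.0792]
eef_rot: [0.0, 0.989, 0.151, -0.0]
contact_force: [0.3, 0.5, -0.2]
opening: 0.0513
grip_force: 0.0
```

Request:
{"fn": "carry_out", "kwargs": {"plan": [{"dx":0,"dy":0,"dz":-10,"ax":0,"ay":0,"az":0},{"dx":0,"dy":0,"dz":-25,"ax":0,"ay":0,"az":0},{"dx":0,"dy":0,"dz":-45,"ax":0,"ay":0,"az":0},{"dx":0,"dy":0,"dz":-70,"ax":0,"ay":0,"az":0},{"dx":0,"dy":0,"dz":-95,"ax":0,"ay":0,"az":0},{"dx":0,"dy":0,"dz":-110,"ax":0,"ay":0,"az":0},{"dx":0,"dy":0,"dz":-110,"ax":0,"ay":0,"az":0}]}}

```text
time_s: 18.18
position: [0.5327, -0.2514, 0.1948]
eef_rot: [0.003, 0.989, 0.151, 0.004]
contact_force: [0.8, 0.2, -0.4]
opening: 0.0513
grip_force: 0.0
```

Run:
```python
from h import *
from plant import arm,optics
s=arm.sense();c=shot(optics,arm,"w9");sc=optics.camera("scene");im=c["pixels"]
print(s["time_s"],pose(s)[0].round(3))
hp=lambda z:np.append(ORG,0)+HR@[.035,-.042,z]
for n,k in(("wrist",c),("scene",sc)):
    a,b=proj(k,hp(.116)),proj(k,hp(.068));print(n,"top",np.round(a,1),"base",np.round(b,1))
g=cv2.cvtColor(im,6);u,v=proj(c,hp(.116));u=int(u);v=int(v)
print(g[v-28:v+24:3,u-16:u+17:2])
g=cv2.cvtColor(sc["pixels"],6);u,v=map(int,proj(sc,hp(.09)));print(g[v-16:v+16:2,u-9:u+10])
```

```text
18.1833 [ 0.533 -0.251  0.195]
wrist top [251.  207.2] base [251.1 191.2]
scene top [256.9 176.8] base [257.1 190.4]
[[244 158 154 153 159 155 160 156 157 157 154 153 152 152 155 158 153]
 [242 157 155 153 159 156 156 125 113 137 151 154 152 152 155 156 153]
 [245 163 155 153 121 108 107 107 106 108 108  99 134 151 155 157 153]
 [244 168 155 152  92  95  94  93  95  95  95  95  95 150 155 155 153]
 [244 244 244 167  94  94  94  93  94  95  97  96  95 135 155 156 153]
 [244 244 244 210  95  95  95  95  95  96  97  97  97 147 156 156 154]
 [244 243 244  90  90  96  94  95  97  98  98  98  91 105 167 156 241]
 [244 243 244 119 143 144 140 141 144 144 150 144 144 158 242 242 240]
 [244 242 243 131 155 152 153 155 155 161 156 156 153 173 242 241 240]
 [243 241 243 138 151 152 154 154 161 154 155 153 154 181 242 241 241]
 [243 242 243 146 154 154 165 169 185 155 153 154 151 181 241 241 241]
 [243 242 243 195 242 242 244 239 197 165 150 210 162 182 242 240 238]
 [243 242 243 173 242 242 239 239 240 236 237 239 233 195 242 240 238]
 [242 242 243 242 243 241 239 240 239 237 240 241 239 239 24
[... 892 characters left out ...]
 130 133 148 138 130 123 106  64  52  50  47
   49]
 [242 232 218 176 158 135 134 136 153 160 159 133 129 115  64  52  50  47
   50]
 [233 208 178 169 171 154 138 151 158 162 157 134 135 136  93  85  66  55
   53]
 [248 246 199 174 171 143 128 133 153 158 157 137 129 140 194 244 244 243
  221]
 [181 177 178 177 176 153 133 129 129 129 135 125 153 228 247 249 249 249
  249]
 [208 186 176 175 178 175 153 167 229 214 164 165 188 234 248 249 249 249
  248]
 [250 248 247 246 244 208 204 246 247 246 247 246 248 250 250 250 249 249
  249]
 [250 248 237 190 184 217 240 248 250 250 250 250 250 249 249 245 249 250
  250]
 [246 213 145 125 151 184 235 247 249 249 245 249 249 249 249 250 250 250
  250]]
```

In both views the pin stands where a fully seated, upright pin is predicted: scene top ~(257,176) with its collar on the cover. The gripper is clear. Handing in.

```bash
python3 -c "
from plant import arm
print(arm.finish_job())"
```

```text
the job is handed in; nothing more can be done
None
```

The pin's tip was guided through the whole channel without any contact showing on the force readings; the pin then went fully home, upright, in the housing's hole, was released, and the job was handed in at about 18 s; no verdict came back.

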